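# Refill the hopper of the sander

## Robot

A 7-joint arm with a two-finger parallel gripper is mounted at the origin on the work surface. World frame = base frame: x ahead of the robot, y to its left, z up, the work surface at z = 0. Lengths are in m, angles in rad, forces in N, time in s.
With the tool pointing down it reaches from about 0.4 to 0.75 m from the base axis. Payload 19.5 kg.
Tool frame: the origin (TCP) lies at the very end of the fingers, on their centre line; the grasp point (between the pads) lies 19 mm behind it; z points along the fingers, y is the line along which they close (so a half turn about z gives the same grasp; the last joint's range is limited). The gripper opens to 85 mm and grips with 20 to 120 N. Pads are 22 mm wide; open, the fingers measure 114 mm over their backs; the gripper's body (76 mm by 85 mm) begins 54 mm behind the grasp point. The pads swing forward as they close: fully open they stand 13 mm farther back than shut.
Start: joints at [-1.153, 0.707, -0.028, 1.485, 0.022, 0.951, -0.075], TCP at [0.255, 0.515, 0.231] pointing down, gripper open.
Joint ranges: [-2.71, 2.71], [-0.32, 2.16], [-1.57, 1.52], [0, 2.45], [-1.46, 4.6], [0, 2.02], [-2.83, 2.83]. Speed limits (rad/s): [1.89, 1.89, 2.57, 2.57, 3.01, 3.01, 3.01].

## Interface

Orientations are given as a rotation vector (axis times angle).
In Python, from station import manip gives the robot as it stands. Calls block until the motion is done:
- manip.reach(position, orientation): joint-space move of the TCP to a pose.
- manip.move_l(position, attitude=None, speed=0.15): straight line of the TCP; attitude=None keeps the orientation; speed is the mean speed in m/s.
- manip.goto_joints(angles): joint-space move.
- manip.gripper_to(opening): opening from 0.0 (shut) to 1.0 (fully open); the grip force is fixed at half the most; returns when the fingers have stopped.
- manip.dwell(seconds).
- manip.solve_ik(position, orientation): joint angles nearest the present ones, or None.
- manip.read_state(): the state.
- manip.get_image(name): name is "scene" or "top"; returns a dict with "image" (420x560x3 uint8, red, green, blue), "fx", "fy", "cx", "cy" (pixels), "extrinsics" (4x4, takes a point from camera to world coordinates). Camera axes: x right, y down, z forward; pixel columns grow to the right and rows downward; lengths in m; the calibration is good to about 2 mm. A picture is of the moment at which its call begins. There is no depth.
A pose or a line that the arm cannot do raises manip.MotionError and nothing moves.
- manip.close_job(): hands the job in; it is judged then, once.
The state is a dict: "time_s": time; "joints": joint angles; "joint_velocities": joint speeds; "tau": joint torques, N m; "ee_pos": TCP position; "tcp_rot": TCP orientation; "wrist_force": force on the tool from outside, world axes, zero at the start; "moment": the same for the moment, N m; "gripper_width": opening from 0.0 (shut) to 1.0 (fully open); "finger_force": force on a finger pad.
Only numpy, scipy, OpenCV 4.12 (cv2) and the standard library are available. Lean on these libraries where they do the work, as an engineer would, in place of code of your own. Each camera call takes 0.05 s, during which the arm holds its last target. There are 200 camera calls.

## Task

Refill the sander's hopper: first turn the red isolator handle off, lift the blue follower weight out of the hopper and lay it on the rubber mat, then load every loose blank lying on the bench flat onto the pile in the hopper, lengthwise between the corner posts and in any order. Put the follower weight back on top of the blanks, lengthwise and flat, and only then turn the isolator fully on again. Lower everything until it rests on the pile before letting go, never drop or ram it, handle nothing in the hopper while the isolator is on, and leave the other things on the bench alone.

Things in the scene. Friction and masses are not known exactly. Their poses are not given: they have to be found in the camera images.
- blank1: Loose pale hardwood blank, 150 x 46 x 14 mm, lying flat on the bench at the start; may be absent. Origin at the centre of its underside, x along its length, z up. About 67 g.
- blank2: Loose dark brown hardwood blank, 150 x 46 x 17 mm, lying flat on the bench at the start; may be absent. Origin at the centre of its underside, x along its length, z up. About 82 g.
- blank3: Loose striped plank-grain hardwood blank, 150 x 46 x 20 mm, lying flat on the bench at the start; may be absent. Origin at the centre of its underside, x along its length, z up. About 96 g.
- blank4: Loose pale hardwood blank, 150 x 46 x 24 mm, lying flat on the bench at the start; may be absent. Origin at the centre of its underside, x along its length, z up. About 115 g.
- weight: Hopper follower weight: blue iron slab 130 x 44 x 18 mm with a dark steel bar handle on its top, 62 mm long (along x), 14 mm thick (along y), standing from 18 to 54 mm above the underside. 0.64 to 0.86 kg. Origin at the centre of the underside, x along its length. At the start it lies on the pile in the hopper, its length along the hopper's.
- sander: Fixed hopper-fed sander: a green infeed bed 130 mm wide (x) and 60 mm high, running along +y to the machine head, which starts 690 mm from the hopper. Origin on the bench under the centre of the hopper; y is the feed direction, along which blanks lie lengthwise in the hopper.
- hopper (a point): Centre of the hopper on top of the bed (60 mm above the bench), axes as the sander's. The hopper is four upright aluminium corner angles, 115 mm high from the bed, leaving 56 mm (x) by 160 mm (y) clear inside; each angle's leg covers only the outer 16 mm of a long side, so the middle 128 mm of both long sides is open for fingers. Its axes also give the hopper's direction.
- pile: The blanks still waiting in the hopper, 150 x 46 mm like the loose ones, held fast; the lower ones are sunk in the bed. The top of the pile is somewhere between 15 and 45 mm above the bed, different every time and not given; the follower weight lies on it at the start. Origin inside the bed, x along the blanks.
- mat: Black rubber mat glued to the bench, 170 mm (x) by 80 mm (y), 3 mm thick, where the follower weight is laid aside. Origin at the centre of its underside.
- isolator_handle (a joint): Angle of the isolator's red handle: 0 = off (bar across the box, along the box's y), 1.57 = on (bar along the box's x); it grows as the handle turns clockwise seen from above. Spring detents (up to about 0.2 N m) pull it to the nearer end once past half way, and stops hold it there. On at the start.
- isolator_grip (a point): Centre of the grip of the isolator's handle, turning with it. The bar is 64 mm long (point y), 14 mm thick (point x) and 28 mm tall: it reaches 12 mm above and 16 mm below this point, down to the top of a round red boss 54 mm across. The boss stands on a grey and yellow box 100 x 100 mm, 75 mm high, on the bench; this point is 101 mm above the bench, on the turning axis.
- cork_block: Cork sanding block 64 x 32 x 30 mm, to be left alone. Origin at the centre of its underside.
- tape_measure: Yellow tape measure 68 x 36 x 64 mm, to be left alone. Origin at its underside.
- glue: White glue bottle, 60 mm across, 170 mm high, to be left alone. Origin at its underside.
- try_square: Try square lying flat, to be left alone: stock 120 x 22 x 18 mm, blade 180 mm. Origin under the stock.
- mallet: Wooden mallet lying down, head 75 x 120 x 60 mm, to be left alone. Origin underneath.
- mug: Blue mug 80 mm across, 95 mm high, to be left alone. Origin at its underside.
Not all that is in view belongs to the job. Several things look just like the mat: the one meant starts farthest from the robot's base.

How it is judged:
By the outcome, as a careful person would: the job done as asked, in the order asked, and still so for the second after the job is handed in, with the robot touching nothing.
Of blank1, blank2, blank3, blank4 only 2 to 4 are there at a start; the rules pass over those that are not, and their reading is None.
At some moment in a run one of blank1, blank2, blank3, blank4 may be knocked a few centimetres aside while the robot is not near it.
It also fails if it takes over 210 s, if anything falls off the work surface, if the arm or the gripper's body presses on something with over 40 N, if the wrist force passes 120 N, or if a joint passes its speed limit or range.

## Working session

There is one attempt and no reset: what is moved stays moved. The work goes in short steps, each a Python script; the robot and the scene stay as the last script left them, time stands still between calls to the robot, and variables do not carry over. Pictures are saved under pics/ and viewed, at most 14 in all, crops included, and the job is handed in when it is done.

```bash
ls; mkdir -p pics; python3 - <<'E'
from station import manip
import cv2,numpy as np
for n in("scene","top"):
    d=manip.get_image(n); cv2.imwrite(f"pics/{n}0.png",cv2.resize(d["image"][:,:,::-1],(800,600),interpolation=cv2.INTER_CUBIC))
    print(n,d["fx"],d["fy"],d["cx"],d["cy"]);print(np.round(d["extrinsics"],4).tolist())
s=manip.read_state();print({k:np.round(v,3).tolist() for k,v in s.items()})
E
```

```text
pics
scene 482.7356849309275 482.7356849309275 269.7519191836882 210.21138267693354
[[-0.127, 0.7919, -0.5974, 1.2095], [0.9919, 0.1013, -0.0766, 0.0073], [-0.0001, -0.6023, -0.7983, 1.05], [0.0, 0.0, 0.0, 1.0]]
top 532.7489813750223 532.7489813750223 277.7130789715954 207.40889935443911
[[0.0083, -0.9933, 0.1155, 0.2869], [-1.0, -0.0089, -0.0041, -0.1012], [0.0051, -0.1155, -0.9933, 1.7855], [0.0, 0.0, 0.0, 1.0]]
{'time_s': 0.1, 'joints': [-1.153, 0.707, -0.028, 1.485, 0.022, 0.951, -0.076], 'joint_velocities': [0.002, -0.001, 0.0, -0.002, -0.001, -0.001, -0.001], 'tau': [0.0, -88.429, 1.236, -23.645, 0.017, 0.005, 0.0], 'ee_pos': [0.255, 0.515, 0.231], 'tcp_rot': [-0.716, -3.059, 0.002], 'wrist_force': [0.598, -0.223, 0.74], 'moment': [0.018, 0.014, -0.002], 'finger_force': 0.0, 'gripper_width': 1.003}
```

View pics/scene0.png

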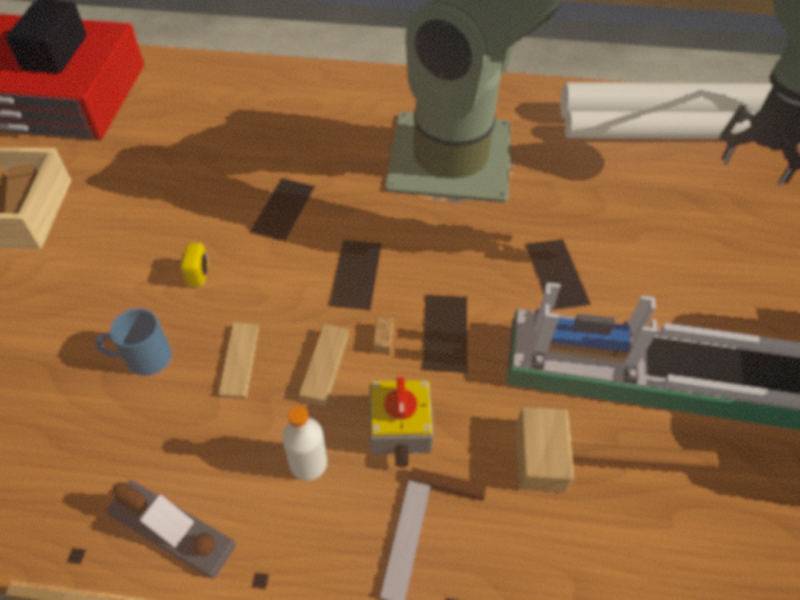

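View pics/top0.png

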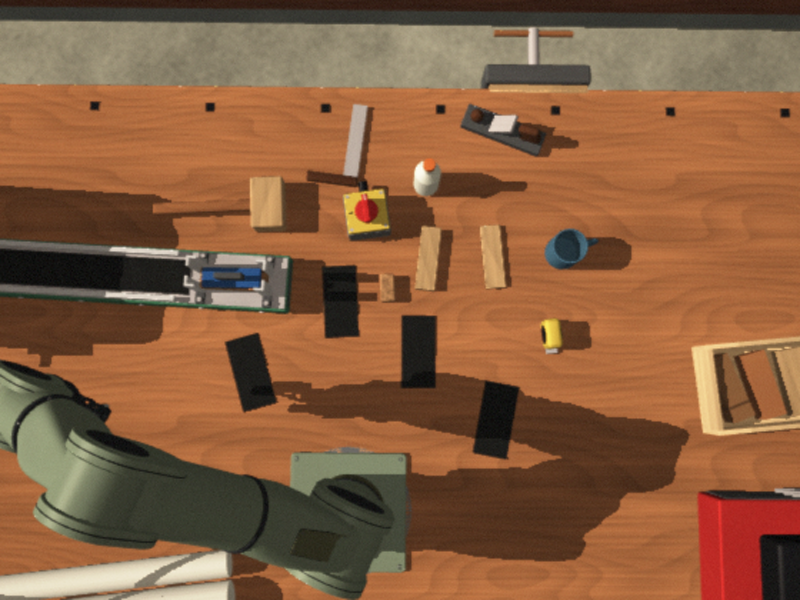

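```bash
cat > h.py <<'E'
from station import manip
import cv2,numpy as np
from scipy.spatial.transform import Rotation as R
def crop(n,x0,y0,w,h,s,out):
    d=manip.get_image(n); c=d["image"][y0:y0+h,x0:x0+w,::-1]
    cv2.imwrite("pics/"+out,cv2.resize(c,None,fx=s,fy=s,interpolation=cv2.INTER_CUBIC)); return d
def ray(d,u,v,z):
    E=d["extrinsics"]; r=E[:3,:3]@[(u-d["cx"])/d["fx"],(v-d["cy"])/d["fy"],1]; o=E[:3,3]
    return (o+r*(z-o[2])/r[2])
def proj(d,p):
    E=d["extrinsics"]; q=E[:3,:3].T@(np.array(p)-E[:3,3]); return d["fx"]*q[0]/q[2]+d["cx"],d["fy"]*q[1]/q[2]+d["cy"]
def down(yaw): # tool pointing down, closing direction (tool y) at world angle yaw (mod pi)
    y=np.array([np.cos(yaw),np.sin(yaw),0]); z=np.array([0,0,-1.]); return R.from_matrix(np.c_[np.cross(y,z),y,z]).as_rotvec()
E
python3 - <<'E'
from h import *
crop("top",120,100,140,120,5.5,"t1.png"); crop("top",240,140,140,120,5.5,"t2.png"); crop("scene",340,180,140,110,5.5,"s1.png")
E
```

```text
(no output)
```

View pics/t1.png

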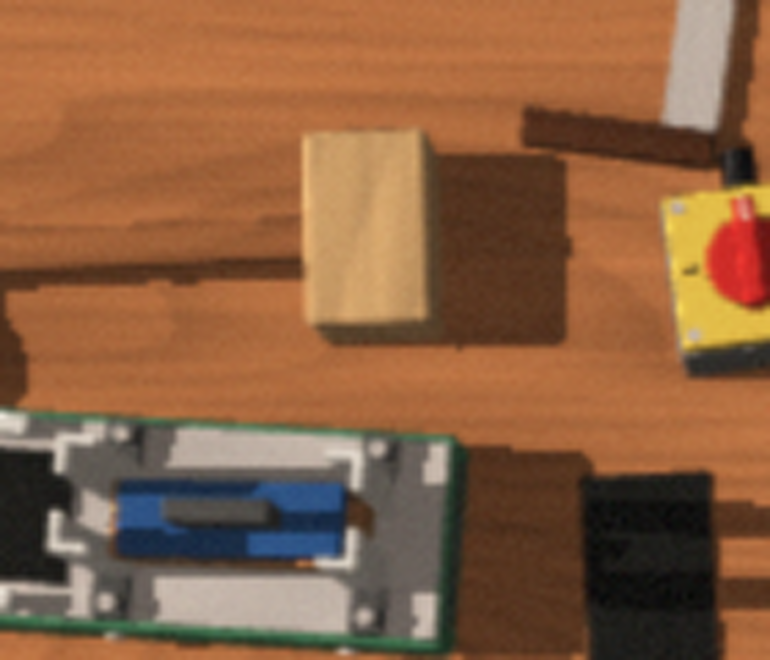

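View pics/t2.png

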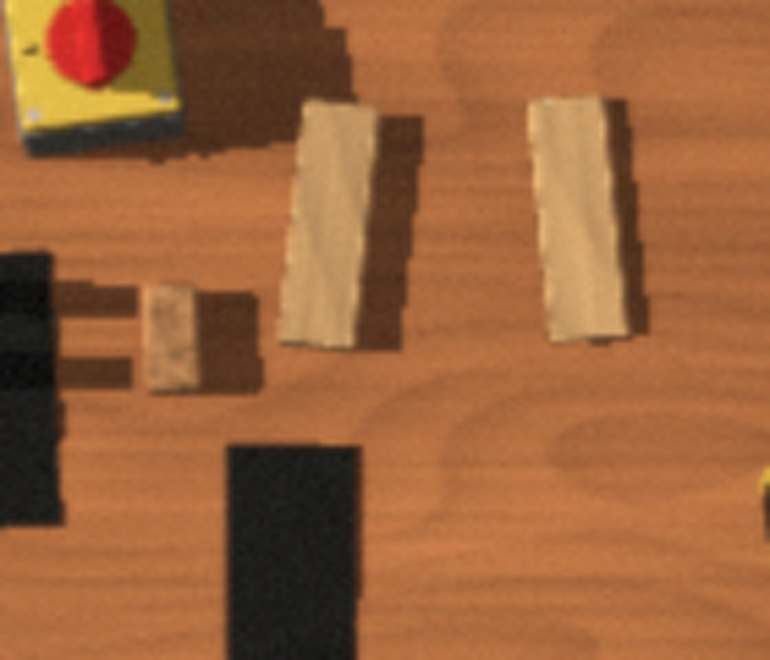

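View pics/s1.png

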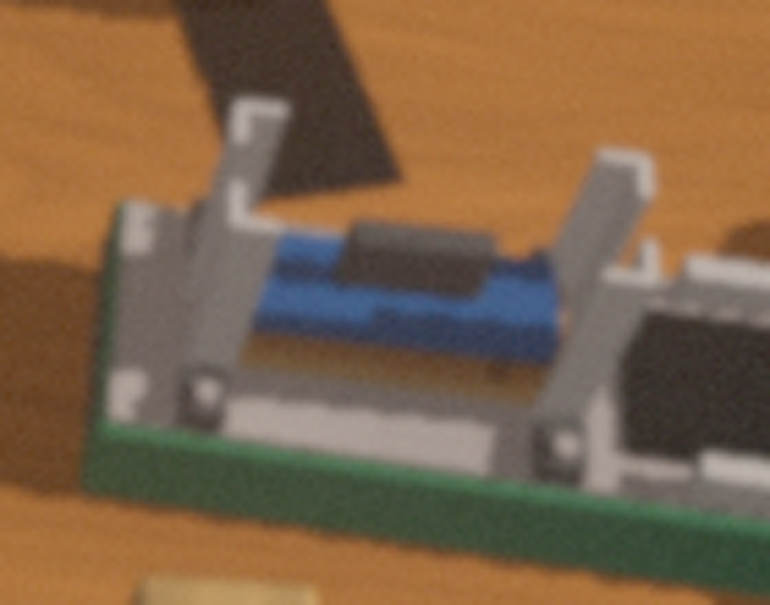

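```bash
cat > m.py <<'E'
from h import *
import sys
d=manip.get_image("top"); ds=manip.get_image("scene")
T1=lambda p,z:ray(d,(p[0]+.5)/5.5-.5+120,(p[1]+.5)/5.5-.5+100,z)
T2=lambda p,z:ray(d,(p[0]+.5)/5.5-.5+240,(p[1]+.5)/5.5-.5+140,z)
TV=lambda p,z:ray(d,(p[0]+.5)*.7-.5,(p[1]+.5)*.7-.5,z)
S1=lambda p,z:ray(ds,(p[0]+.5)/5.5-.5+340,(p[1]+.5)/5.5-.5+180,z)
def quad(n,P):
    P=np.array(P)[:,:2]; e=[np.linalg.norm(P[i]-P[(i+1)%4]) for i in range(4)]
    c,(w,h),a=cv2.minAreaRect(P.astype(np.float32)); l1=P[1]-P[0]+P[2]-P[3]; l2=P[2]-P[1]+P[3]-P[0]
    print(n,"c",P.mean(0).round(4),"edges",np.round(e,4),"ang",np.degrees(np.arctan2(l1[1],l1[0])).round(1),np.degrees(np.arctan2(l2[1],l2[0])).round(1))
E
python3 - <<'E'
from m import *
quad("hopper",[T1(p,.175) for p in[(57,437),(362,453),(357,566),(50,550)]])
quad("hopperScene",[S1(p,.175) for p in[(234,98),(652,155),(655,285),(232,232)]])
print("bedend",T1((462,437),.06),T1((452,652),.06))
for z in(.093,.108,.123): quad("wt%.3f"%z,[T1(p,z) for p in[(118,482),(345,485),(343,555),(117,556)]]); quad(" wtS",[S1(p,z) for p in[(275,235),(555,258),(556,360),(252,330)]])
for z in (.02,.024):quad("bA",[T2(p,z) for p in[(303,101),(378,107),(355,347),(279,343)]])
for z in (.014,.02):quad("bB",[T2(p,z) for p in[(530,99),(604,95),(630,336),(550,341)]])
a,b,c=T1((662,202),.075),T1((690,350),.075),T2((180,103),.075)
quad("box",[a,b,c,a+c-b])
quad("mat",[TV(p,.003) for p in[(322,266),(357,266),(358,336),(326,338)]])
print("bar",T1((741,200),.113),T2((97,83),.113))
for p in[(250,372),(418,351),(495,420),(340,301)]: print("mats",np.hypot(*TV(p,.003)[:2]))
E
```

```text
hopper c [0.5221 0.2604] edges [0.1698 0.0633 0.1702 0.0634] ang -92.5 179.0
hopperScene c [0.5233 0.2608] edges [0.1717 0.0668 0.1674 0.0702] ang 87.7 -3.1
bedend [0.57899459 0.13540025 0.06      ] [0.45023691 0.13816915 0.06      ]
wt0.093 c [0.5235 0.2643] edges [0.1323 0.0412 0.1313 0.0435] ang -89.7 -179.3
 wtS c [0.518  0.2672] edges [0.1221 0.0545 0.1289 0.0534] ang 90.9 -8.0
wt0.108 c [0.5214 0.2611] edges [0.1312 0.0408 0.1301 0.0431] ang -89.7 -179.3
 wtS c [0.5289 0.2631] edges [0.1201 0.0536 0.1268 0.0525] ang 90.9 -8.0
wt0.123 c [0.5193 0.2578] edges [0.13   0.0405 0.129  0.0428] ang -89.7 -179.3
 wtS c [0.5397 0.259 ] edges [0.1182 0.0528 0.1248 0.0517] ang 90.9 -8.0
bA c [ 0.5844 -0.1805] edges [0.0461 0.1491 0.0462 0.1504] ang -93.3 174.7
bA c [ 0.5838 -0.1803] edges [0.046  0.1488 0.0461 0.15  ] ang -93.3 174.7
bB c [ 0.591  -0.3338] edges [0.0457 0.1503 0.049  0.1505] ang -86.1 -175.0
bB c [ 0.59  -0.333] edges [0.0456 0.1497 0.0488 0.15  ] ang -86.1 -175.0
box c [ 0.6833 -0.0359] edges [0.0914 0.0905 0.0914 0.0905] ang -168.6 -79.1
mat c [0.4816 0.0236] edges [0.0828 0.1659 0.075  0.1709] ang -87.8 -177.0
bar [ 0.71160995 -0.03115972  0.113     ] [ 0.65048085 -0.04127649  0.113     ]
mats 0.3905853726182563
mats 0.399315525986261
mats 0.3971132827369324
mats 0.4830041795032173
```

```bash
python3 - <<'E'
from m import *
from scipy.optimize import brentq
print("pile z (front bottom)",brentq(lambda z:S1((404,345),z)[0]-.544,.0,.2), "back top-18", brentq(lambda z:S1((415,246),z)[0]-.5,.0,.2)-.018)
print("boss",T2((91,44),.085))
for n,P in dict(hov=(.680,-.036,.25),iso=(.680,-.036,.09)).items():
  for y in(100.5,55,10.5,-79.5,190.5):
    q=manip.solve_ik(np.array(P),down(np.radians(y))); print(n,y,None if q is None else np.round(q,2))
E
```

```text
pile z (front bottom) 0.0920425625998991 back top-18 0.08682996040363762
boss [ 0.68004118 -0.03642303  0.085     ]
hov 100.5 [ 0.11  0.89 -0.3   0.98  0.24  1.3   1.61]
hov 55 [ 0.03  0.88 -0.07  0.98  0.06  1.28  0.93]
hov 10.5 [-0.05  0.89  0.15  0.98 -0.12  1.28  0.27]
hov -79.5 [-0.19  0.94  0.59  0.99 -0.48  1.33 -1.08]
hov 190.5 [-0.32  1.13  1.3   1.   -1.06  1.59 -2.34]
iso 100.5 [ 0.15  1.06 -0.37  1.18  0.39  0.97  1.49]
iso 55 [ 0.06  1.04 -0.15  1.18  0.16  0.93  0.85]
iso 10.5 [-0.02  1.05  0.07  1.18 -0.08  0.92  0.24]
iso -79.5 [-0.18  1.1   0.49  1.19 -0.53  0.98 -1.01]
iso 190.5 [ 0.31  1.14 -0.83  1.17  0.82  1.16  2.8 ]
```

```bash
cat >> h.py <<'E'
def st(l=""):
    s=manip.read_state(); print(l,"t%.1f"%s["time_s"],"p",np.round(s["ee_pos"],4),"F",np.round(s["wrist_force"],1),"M",np.round(s["moment"],2),"w %.3f ff %.1f"%(s["gripper_width"],s["finger_force"])); return s
D=np.radians
def land(x,y,z0,z1,dF=5,step=.002,v=.02):
    "lower in small steps from z0 until wrist force z rises by dF, at lowest z1"
    manip.move_l([x,y,z0],speed=.08); manip.dwell(.3); f0=manip.read_state()["wrist_force"][2]; z=z0
    while z>z1:
        z-=step; manip.move_l([x,y,z],speed=v); manip.dwell(.05)
        f=manip.read_state()["wrist_force"][2]
        if f-f0>dF: break
    print("landed z %.4f dF %.1f"%(z,f-f0)); return z
E
python3 - <<'E'
from h import *
c=[.680,-.0363]
manip.reach(c+[.25],down(D(-79.5))); manip.gripper_to(.5); st("hov")
manip.move_l(c+[.115],speed=.15); manip.move_l(c+[.091],speed=.05); st("low")
manip.gripper_to(0); st("grip")
for a in np.arange(10,91,10):
    manip.reach(c+[.091],down(D(-79.5+a)))
st("turned"); manip.gripper_to(.5); manip.dwell(.3); st("rel")
manip.move_l(c+[.25],speed=.15)
manip.reach([.50,.05,.35],down(D(0)));st()
crop("top",120,100,140,120,5.5,"t3.png")
E
```

```text
hov t3.4 p [ 0.68   -0.0363  0.25  ] F [-0.4  0.5 -0.3] M [-0.   -0.01 -0.02] w 0.506 ff 0.0
low t5.1 p [ 0.6801 -0.0364  0.0911] F [-0.6 -0.   0.5] M [-0.01 -0.   -0.01] w 0.499 ff 0.0
grip t5.5 p [ 0.6802 -0.0365  0.0914] F [-1.9 -1.   6.3] M [-0.17  0.22 -0.15] w 0.152 ff 58.9
turned t7.9 p [ 0.6837 -0.0391  0.0916] F [ 31.8 -15.2 -12.6] M [-3.19 -6.74 -0.53] w 0.154 ff 59.8
rel t8.6 p [ 0.68   -0.0362  0.091 ] F [ 0.5  0.6 -0.3] M [-0.02 -0.04 -0.04] w 0.502 ff 0.0
 t10.7 p [0.5008 0.0497 0.3494] F [-0.3 -1.   0.2] M [-0.01 -0.03  0.01] w 0.506 ff 0.0
```

View pics/t3.png

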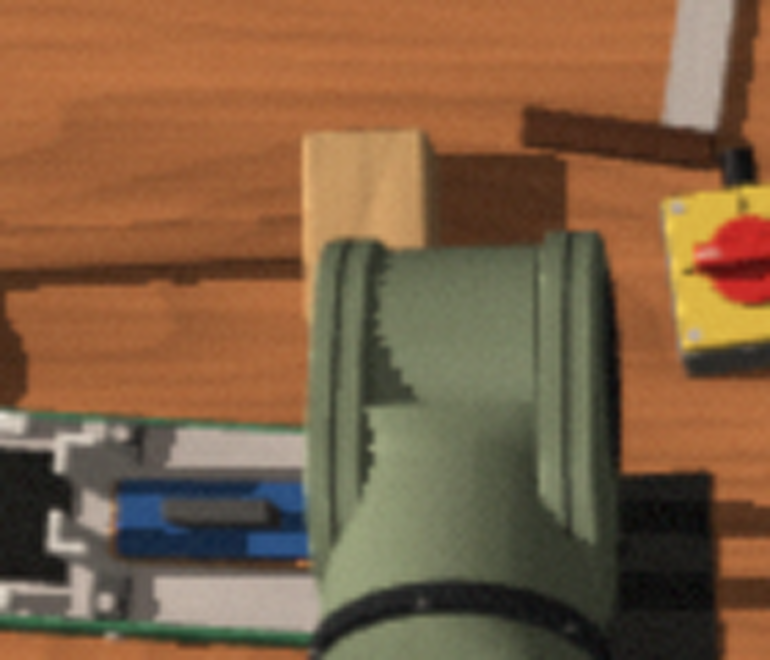

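```bash
python3 - <<'E'
from h import *
from m import T1
h=T1((219,511),.143); print("handle",h)
x,y=h[:2]
manip.reach([x,y,.28],down(D(-2))); manip.gripper_to(.5)
manip.move_l([x,y,.16],speed=.2); 
z=land(x,y,.135,.115,dF=4,step=.005); st("low"); manip.gripper_to(0); st("grip")
manip.move_l([x,y,z+.01],speed=.05); manip.dwell(.2); st("lift1")
manip.move_l([x,y,.31],speed=.15); st("lift")
p=[.482,.024]
manip.reach(p+[.25],down(D(-87.4))); manip.move_l(p+[.08],speed=.15); st("mat")
l=land(*p,.04,z-.094,dF=4); st("down"); manip.gripper_to(.5); manip.dwell(.2); st("rel")
manip.move_l(p+[.2],speed=.15); manip.reach([.35,.35,.35],down(D(-45)))
st(); crop("top",120,100,270,200,2.96,"t4.png")
E
```

```text
handle [0.52129601 0.26030845 0.143     ]
landed z 0.1150 dF -0.7
low t15.2 p [0.5213 0.2603 0.115 ] F [ 1.  -0.   0.1] M [ 0.01  0.06 -0.03] w 0.499 ff 0.0
grip t15.6 p [0.5215 0.2604 0.1152] F [1.8 0.5 0.9] M [ 0.04 -0.31 -0.07] w 0.151 ff 61.4
lift1 t16.1 p [0.5212 0.2602 0.1248] F [-0.8  0.1 -7.5] M [-0.02  0.02  0.04] w 0.153 ff 60.2
lift t17.5 p [0.5211 0.2602 0.3093] F [ 0.1  0.1 -7.2] M [-0.02  0.04  0.02] w 0.153 ff 60.2
mat t19.8 p [0.4823 0.0241 0.0806] F [ 0.3 -0.7 -7.9] M [-0.    0.03 -0.03] w 0.150 ff 60.2
landed z 0.0280 dF 14.2
down t22.5 p [0.4823 0.0238 0.0283] F [-2.  -0.6  6.2] M [-0.34  0.24  0.17] w 0.150 ff 63.0
rel t23.1 p [0.482 0.024 0.028] F [-0.2  0.3  0.4] M [ 0.   -0.05 -0.02] w 0.501 ff 0.0
 t25.9 p [0.3507 0.3491 0.3496] F [ 0.2  0.  -1. ] M [ 0.01 -0.02 -0.  ] w 0.499 ff 0.0
```

View pics/t4.png

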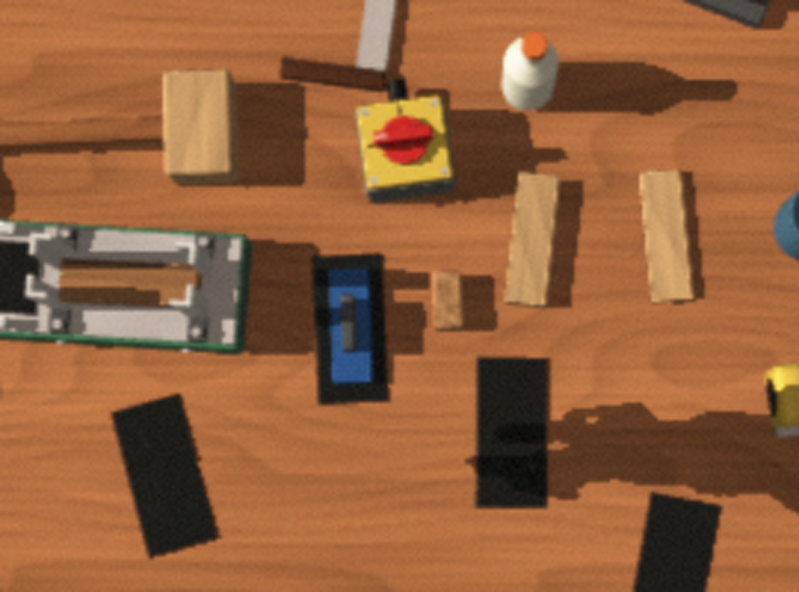

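```bash
cat >> h.py <<'E'
def pick(x,y,yaw,z):
    manip.reach([x,y,.25],down(D(yaw))); manip.gripper_to(1.0)
    manip.move_l([x,y,.06],speed=.2); l=land(x,y,.03,z,dF=5,step=.004); manip.gripper_to(0); st("grip")
    manip.move_l([x,y,l+.02],speed=.05); manip.dwell(.2); st("lift"); manip.move_l([x,y,.30],speed=.2); return l
E
python3 - <<'E'
from h import *
pick(.5838,-.1803,84.7,.003)
manip.move_l([.54,.0,.30],speed=.2); manip.reach([.5225,.2606,.28],down(D(-2.4)))
manip.move_l([.5225,.2606,.205],speed=.1); st("above")
d=crop("scene",340,180,140,110,5.5,"s2.png")
E
```

```text
landed z 0.0020 dF -1.1
grip t34.2 p [ 0.5839 -0.1804  0.0023] F [-0.7 -0.6  5.8] M [ 0.01  0.25 -0.05] w 0.524 ff 62.1
lift t35.0 p [ 0.5836 -0.1803  0.0217] F [-0.1  0.6 -0.8] M [ 0.04 -0.05  0.05] w 0.528 ff 61.3
above t40.1 p [0.5228 0.2606 0.2056] F [-0.1  0.1 -1.1] M [0.01 0.01 0.06] w 0.528 ff 61.1
```

View pics/s2.png

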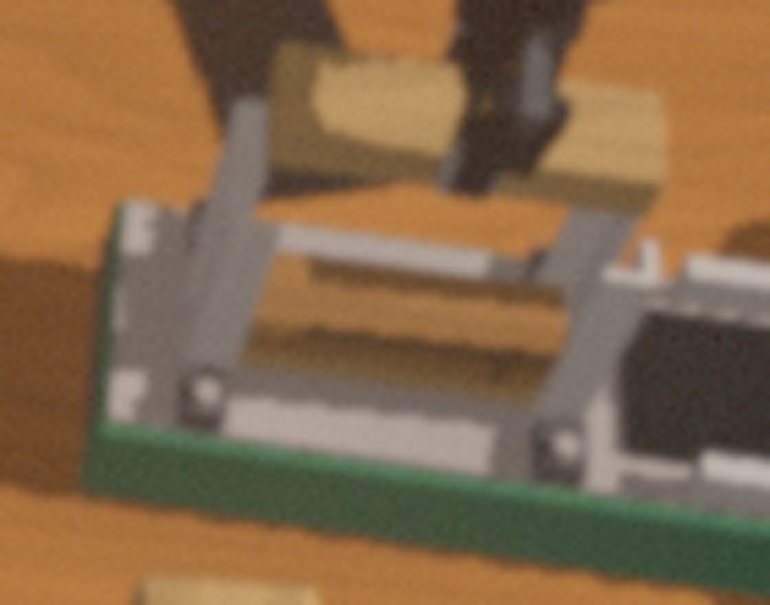

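```bash
python3 - <<'E'
from m import *
c=np.array([.5228,.2606]);a=D(-2.4);X=np.array([np.cos(a),np.sin(a)]);Y=np.array([-X[1],X[0]])
for z in(.2035,.2275):
  for sx in(1,-1):
    for sy in(-1,1):
      u,v=proj(ds,[*(c+sx*.023*X+sy*.075*Y),z]); print(z,sx,sy,np.round([(u+.5-340)*5.5-.5,(v+.5-180)*5.5-.5],0))
E
```

```text
0.2035 1 -1 [269. 168.]
0.2035 1 1 [654. 219.]
0.2035 -1 -1 [271.  79.]
0.2035 -1 1 [646. 128.]
0.2275 1 -1 [281. 131.]
0.2275 1 1 [673. 183.]
0.2275 -1 -1 [283.  42.]
0.2275 -1 1 [665.  91.]
```

```bash
cat >> h.py <<'E'
H=[.5225,.2606]
def drop(zexp,w=.8):
    manip.move_l(H+[zexp+.03],speed=.08); l=land(*H,zexp+.012,zexp-.008,dF=3,step=.0015); st("down")
    manip.gripper_to(w); manip.dwell(.2); st("rel"); manip.move_l(H+[l+.03],speed=.08); manip.move_l(H+[.30],speed=.2); return l
E
python3 - <<'E'
from h import *
drop(.0915)
manip.reach([.35,.35,.35],down(D(-45))); crop("top",120,100,270,200,2.96,"t5.png")
E
```

```text
landed z 0.0915 dF 5.7
down t44.5 p [0.5226 0.2606 0.0917] F [-0.7 -1.1  5.4] M [-0.05  0.18  0.06] w 0.525 ff 61.9
rel t45.0 p [0.5225 0.2606 0.0915] F [ 0.2  0.8 -0. ] M [ 0.01 -0.03 -0.02] w 0.800 ff 0.0
```

View pics/t5.png

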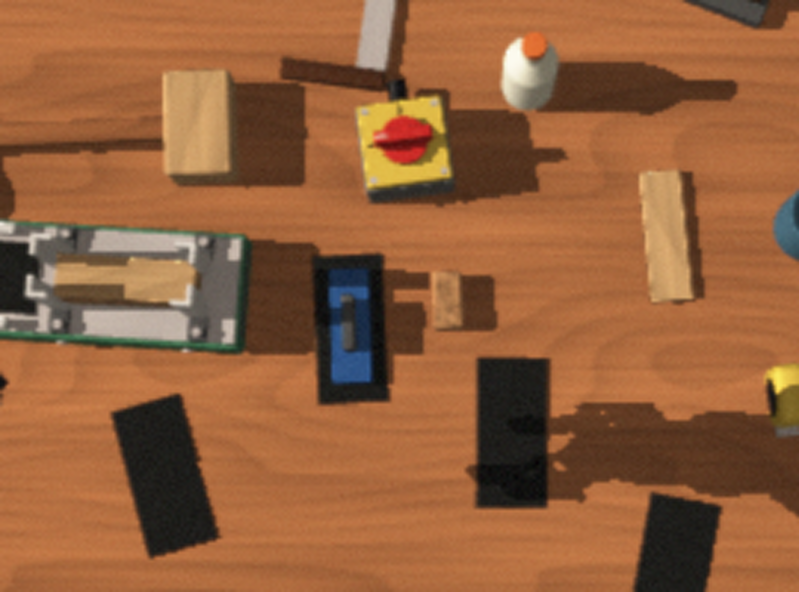

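```bash
python3 - <<'E'
from h import *
pick(.591,-.3338,95,.003)
manip.move_l([.56,-.15,.30],speed=.25);manip.move_l([.54,.0,.30],speed=.25); manip.reach(H+[.28],down(D(-2.4)))
manip.move_l(H+[.205],speed=.1); st("above")
crop("scene",340,180,140,110,5.5,"s3.png")
E
```

```text
landed z 0.0020 dF 1.1
grip t56.1 p [ 0.5912 -0.3339  0.0024] F [-1.4  0.5  6.1] M [0.17 0.29 0.04] w 0.521 ff 62.0
lift t56.8 p [ 0.5909 -0.3337  0.0217] F [-0.8  0.5 -0.7] M [ 0.08 -0.03 -0.03] w 0.524 ff 61.2
above t62.6 p [0.5228 0.2606 0.2056] F [ 0.5  0.2 -1.9] M [-0.01 -0.   -0.02] w 0.523 ff 61.2
```

View pics/s3.png

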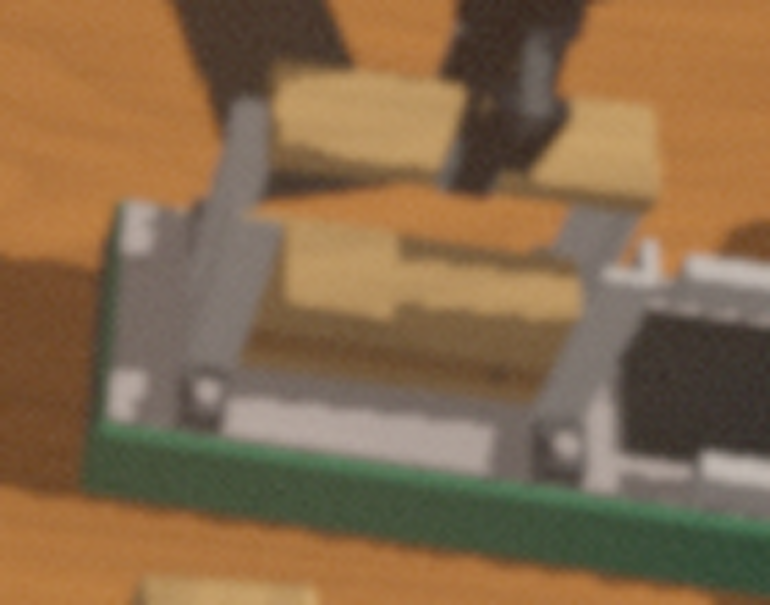

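```bash
python3 - <<'E'
from h import *
drop(.1155)
p=[.482,.024]
manip.reach(p+[.25],down(D(-87.4))); manip.gripper_to(.5); manip.move_l(p+[.10],speed=.15)
land(*p,.05,.029,dF=4,step=.004); manip.gripper_to(0); st("grip")
manip.move_l(p+[.04],speed=.05); manip.dwell(.2); st("lift"); manip.move_l(p+[.30],speed=.15)
manip.reach(H+[.30],down(D(-2.4))); manip.move_l(H+[.215],speed=.1); st("above")
crop("scene",340,180,140,110,5.5,"s4.png")
E
```

```text
landed z 0.1155 dF 7.5
down t66.6 p [0.5227 0.2607 0.1158] F [-1.  -0.4  6.1] M [-0.03  0.25  0.02] w 0.518 ff 61.9
rel t67.2 p [0.5225 0.2606 0.1155] F [0.  0.9 0.6] M [ 0.   -0.02  0.03] w 0.801 ff 0.0
landed z 0.0260 dF -0.3
grip t74.9 p [0.482  0.024  0.0262] F [-0.7  0.6  5.6] M [0.03 0.24 0.07] w 0.152 ff 59.9
lift t75.6 p [0.4819 0.024  0.0398] F [ 0.   0.4 -8.2] M [ 0.02 -0.   -0.02] w 0.154 ff 58.4
above t79.4 p [0.5228 0.2606 0.2156] F [-0.6  0.4 -8.1] M [-0.04  0.01 -0.06] w 0.151 ff 58.5
```

View pics/s4.png

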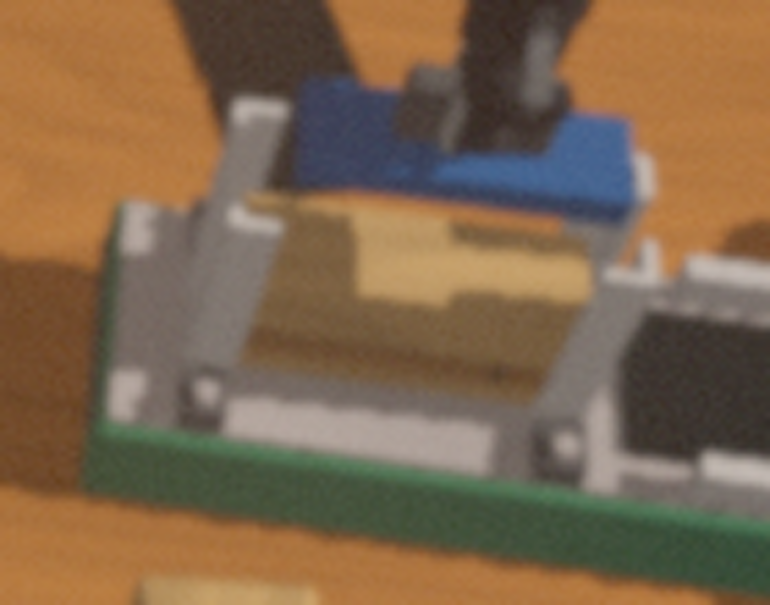

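```bash
python3 - <<'E'
from h import *
drop(.151,.5)
manip.reach([.40,.1,.35],down(D(-45))); 
crop("scene",240,180,240,180,3.3,"s5.png"); crop("top",120,100,270,200,2.96,"t6.png")
E
```

```text
landed z 0.1495 dF 20.9
down t83.4 p [0.5227 0.2606 0.1506] F [-5.8 -1.6 12.9] M [-0.44  1.24  0.02] w 0.156 ff 61.7
rel t84.0 p [0.5225 0.2606 0.1495] F [ 0.5  0.3 -0.1] M [ 0.02 -0.    0.02] w 0.498 ff 0.0
```

View pics/s5.png

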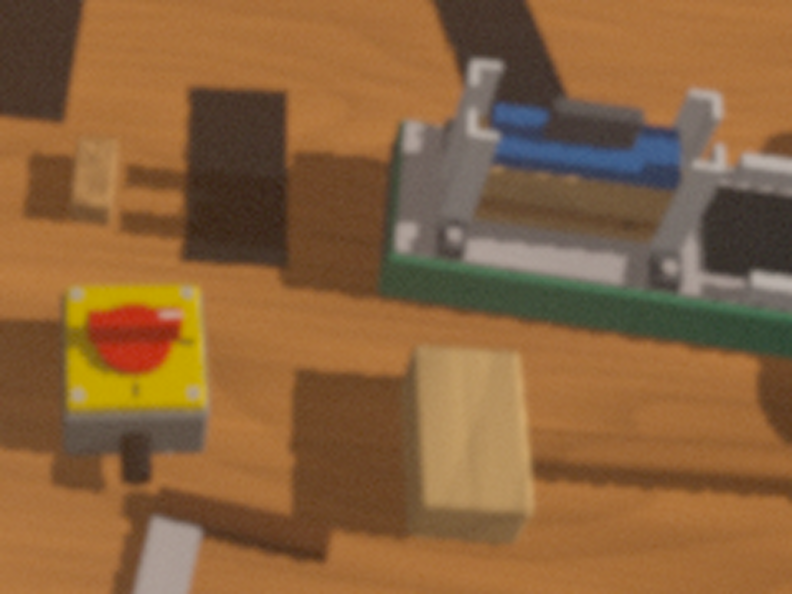

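```bash
python3 - <<'E'
from h import *
c=[.683,-.037]
manip.reach(c+[.25],down(D(10.5))); manip.gripper_to(.5)
manip.move_l(c+[.115],speed=.15); manip.move_l(c+[.091],speed=.05)
manip.gripper_to(0); st("grip")
for a in np.arange(10,91,10): manip.reach(c+[.091],down(D(10.5-a)))
st("turned"); manip.gripper_to(.5); manip.dwell(.3); st("rel")
manip.move_l(c+[.25],speed=.15); manip.reach([.40,.0,.40],down(D(-45))); st()
crop("scene",160,180,320,200,2.5,"s6.png")
E
```

```text
grip t89.7 p [ 0.6837 -0.0369  0.0915] F [5.1 1.4 2.3] M [ 0.21 -1.11 -0.46] w 0.151 ff 59.6
turned t92.2 p [ 0.6828 -0.0361  0.0915] F [-1.6  5.  11.9] M [ 1.19  0.68 -0.2 ] w 0.150 ff 60.4
rel t92.8 p [ 0.683 -0.037  0.091] F [-0.1  0.4  0.1] M [ 0.01 -0.03  0.03] w 0.503 ff 0.0
 t95.3 p [4.007e-01 2.000e-04 3.997e-01] F [ 0.5  0.2 -0.7] M [-0.01 -0.    0.03] w 0.502 ff 0.0
```

View pics/s6.png

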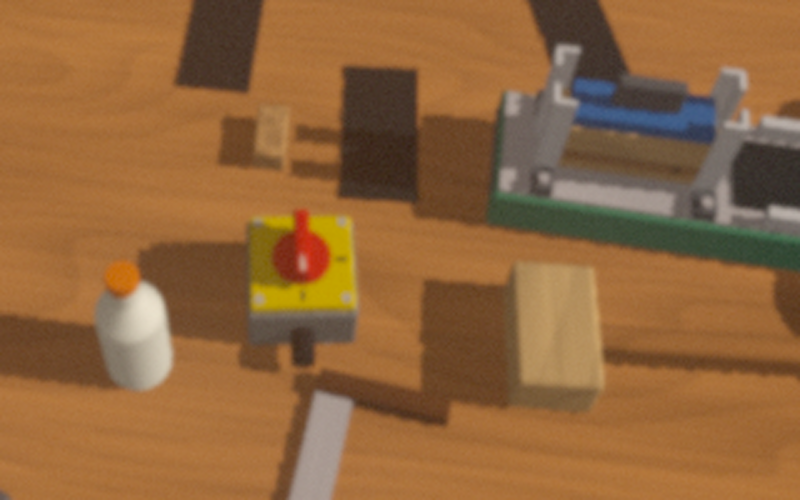

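```bash
python3 -c "
from station import manip
print(manip.close_job())"
```

```text
the job is handed in; nothing more can be done
None
```

The job is handed in: with the isolator off, I loaded both loose blanks into the hopper and put the follower weight back flat on top, then turned the isolator fully on again; the last picture shows it all in place, and the job took about 95 of the 210 s.

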